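# Slide a pallet of nozzles under the spring cover of an inspection nest

### The arm

A 7-joint arm with a two-finger parallel gripper is mounted at the origin on the work surface. World frame = base frame: x ahead of the robot, y to its left, z up, the work surface at z = 0. Lengths are in m, angles in rad, forces in N, time in s.
With the tool pointing down it reaches from about 0.35 to 0.9 m from the base axis. Payload 19.9 kg.
Tool frame: the origin (TCP) lies between the finger pads; the fingertips stand 19 mm ahead of it and the grasp point (between the pads) is the TCP; z points along the fingers, y is the line along which they close (so a half turn about z gives the same grasp; the last joint's range is limited). The gripper opens to 94 mm and grips with 3 to 60 N. Pads are 16 mm wide; open, the fingers measure 119 mm over their backs; the gripper's body (75 mm by 177 mm) begins 78 mm behind the grasp point.
Start: joints at [-1.379, 0.417, -0.01, 1.614, 0.005, 1.111, -0.053], TCP at [0.144, 0.608, 0.224] pointing down, gripper open.
Joint ranges: [-2.81, 2.81], [-0.39, 2.02], [-1.27, 1.25], [0.06, 2.57], [-1.19, 4.33], [0.19, 2], [-2.82, 2.82]. Speed limits (rad/s): [1.89, 1.89, 2.39, 2.39, 3.01, 3.01, 3.01].

### API

Orientations are given as a 3x3 rotation matrix whose columns are the frame's x, y, z axes.
In Python, from rig import robot gives the robot as it stands. Calls block until the motion is done:
- robot.move_ptp(position, orientation): joint-space move of the TCP to a pose.
- robot.move_linear(position, velocity=0.15, frame=None, threshold=None): straight line of the TCP; frame=None keeps the orientation; velocity is the mean speed in m/s. With threshold (N) it stops when the force on the tool has changed by that much, and returns True; else False.
- robot.goto_joints(angles): joint-space move.
- robot.gripper_to(opening): finger opening in m; the grip force is fixed at half the most; returns when the fingers have stopped.
- robot.pause(seconds).
- robot.ik(position, orientation): joint angles nearest the present ones, or None.
- robot.get_state(): the state.
- robot.grab_frame(name): name is "scene" or "top" or "wrist"; returns the picture (480x640x3 uint8, red, green, blue); there is no depth.
- robot.camera_info(name): a dict with "fx", "fy", "cx", "cy" (pixels), "rvec" (rotation vector, rad) and "tvec" (3), from world to camera coordinates, as OpenCV has them. Camera axes: x right, y down, z forward; pixel columns grow to the right and rows downward; lengths in m; the calibration is good to about 2 mm. A picture is of the moment at which its call begins: read the wrist's pose just before it. camera_info takes no time and is no camera call; for the wrist camera it gives the pose at the moment of the call.
A pose or a line that the arm cannot do raises robot.PlanningError and nothing moves.
- robot.sign_off(): hands the job in; it is judged then, once.
The state is a dict: "time": time; "qpos": joint angles; "joint_vel": joint speeds; "effort": joint torques, N m; "ee_pos": TCP position; "tool_rot": TCP orientation; "force": force on the tool from outside, world axes, zero at the start; "moment": the same for the moment, N m; "opening": finger opening in m; "grasp_force": force on a finger pad.
Only numpy, scipy, OpenCV 4.12 (cv2) and the standard library are available. Lean on these libraries where they do the work, as an engineer would, in place of code of your own. Each camera call takes 0.05 s, during which the arm holds its last target. There are 200 camera calls.

### The job

Press the orange thumb bar of the inspection nest down with one fingertip to hold its spring-closed cover open, and with the other fingertip push the white pallet of nozzles by its rear lug along the lane, under the cover, until it is fully home against the stop. Keep the cover held open until the pallet is home so that it never comes down on the nozzles, then let it spring fully shut over them. Only push: do not lift or tip the pallet, and leave the other things on the bench where they are.

Things in the scene. Friction and masses are not known exactly. Their poses are not given: they have to be found in the camera images.
- nest: the fixed nest: plate 240 x 106 mm with a lane 47 mm wide between dark rails (10 mm high) leading into a blue-walled box (38 mm above the table) under the cover. Origin: on the table, lane centre line, under the front face of the cover's orange skirt. x runs along the lane into the box (push direction), y to the thumb bar's side, z up. Lane floor at z = 6 mm, open end at x = -149 mm.
- stop (a point): middle of the blue wall that stops the pallet at the lane's far end, inside the box: nest x = +52 mm, 20 mm above the table
- shaft (a point): middle of the cover's hinge shaft between lane and thumb bar (nest y = +44 mm, 44 mm above the table). The shaft, 8 mm thick, lies parallel to the nest's x from x = -163 to +62 mm; dark posts at x = -163 and +66 mm stand 50 mm above the table.
- cover (a joint): angle of the cover: 0 shut, 0.9 rad at its stop. Clear top, orange front skirt (nest y = -32 to +38 mm) that reaches down to 20 mm above the table when shut: the pallet's flat base passes below, nozzles and lug do not. Above 0.65 rad the nozzles pass freely. The spring takes 3 N (shut) to 6 N (open) on the thumb bar and shuts the cover when let go.
- bar_pad (a point): centre of the thumb bar's top face (nest x = -88 mm). Orange plate beside the lane, one rigid piece with the cover; pressing it down opens the cover. 137 mm long (nest x = -157 to -20 mm), 44 mm wide. Shut: top face slopes up outwards from y = 70, z = 40 to y = 99, z = 73 mm. At 0.85 rad: level at z = 22 mm, y = 58 to 102 mm; at 0.65 rad 29 mm high at y = 75. A fingertip can slide along it.
- pallet: loose white plastic pallet (about 0.16 kg) in the lane: base 84 mm long (x), 44 wide, 8 thick; six steel nozzles, tops 28 mm above its underside, on the front half (x = +2 to +40, y = -14 to +14 mm). Origin: centre of its underside; x towards the stop. Home: front edge on the stop, origin at nest x = +10 mm, rear lug still outside the cover. Slides with 1 to 2 N.
- lug (a point): centre of the rear face of the pallet's push lug, 23 mm above the table, 42 mm behind the pallet's origin. The lug is an upright white plate across the pallet's rear end, 34 mm wide (y), 8 mm thick, top 40 mm above the table. Its rear face is flush with the pallet's rear end; when home it is at nest x = -32 mm.
- nozzle_a: bystander: loose steel cone nozzle standing beside the nest, 32 mm diameter, 42 mm high; origin centre of its underside
- nozzle_b: bystander: same, standing beside the cover
- nozzle_c: bystander: same, standing on the bench to the left
- pliers: bystander: pliers with black handles lying on the bench, about 160 mm long; origin under the pivot
- screwdriver: bystander: screwdriver lying on the bench
- jar: bystander: closed jar 60 mm in diameter, 80 mm high; origin centre of its underside
Mind the look-alikes: they are no part of the job. There is more than one size of the pallet; the job needs the smallest.

How it is judged:
On the way, in this order (a step that is already met when the one before it is completed fails the run):
1. a fingertip on the thumb bar holds the cover open while the nozzles are still in front of it (value of joint cover above 0.55 rad and contact force between the fingers and cover above 0.5 N and x of pallet in the frame of nest below -0.037 m), for 0.1 s.
2. the pallet is home while a fingertip still holds the cover open (value of joint cover above 0.5 rad and contact force between the fingers and cover above 0.5 N and x of pallet in the frame of nest above 0.006 m), for 0.1 s.
At the end, for the whole second after the job is handed in: The pallet lies flat and at rest in the lane within 4 mm of the stop, and the cover is shut (within 0.06 rad) (x of pallet in the frame of nest above 0.006 m and value of joint cover below 0.06 rad and linear speed of pallet below 0.01 m/s and z of pallet in the frame of nest below 0.009 m and angle between pallet's own z axis and vertical below 0.05 rad); the robot touches nothing.
It fails at once if the cover presses on the pallet or its nozzles (over 1.5 N) (contact force between cover and pallet above 1.5 N).
It fails at once if the pallet is lifted (over 8 mm) or tipped (over 0.2 rad) (z of pallet in the frame of nest above 0.014 m or angle between pallet's own z axis and vertical above 0.2 rad).
It fails at once if a bystander is moved more than 20 mm (distance of any of nozzle_a, nozzle_b, nozzle_c, pliers, screwdriver, jar from where it was at the start of the episode above 0.02 m).
It also fails if it takes over 48 s, if anything falls off the work surface, if the arm or the gripper's body presses on something with over 40 N, if the wrist force passes 120 N, or if a joint passes its speed limit or range.

## Working session

There is one attempt and no reset: what is moved stays moved. The work goes in short steps, each a Python script; the robot and the scene stay as the last script left them, time stands still between calls to the robot, and variables do not carry over. Pictures are saved under pics/ and viewed, at most 10 in all, crops included, and the job is handed in when it is done.

```bash
mkdir -p pics; ls; python3 - <<'E'
from rig import robot
import cv2
for n in("scene","top"):
    f=robot.grab_frame(n); cv2.imwrite(f"pics/{n}0.png",f[:,:,::-1]); print(n,robot.camera_info(n))
print(robot.camera_info("wrist")); print(robot.get_state())
E
```

```text
pics
scene {'fx': 473.25976648781045, 'fy': 473.25976648781045, 'cx': 312.2515324744572, 'cy': 241.33826973693638, 'rvec': array([ 0.98844004,  2.33706052, -1.13761489]), 'tvec': array([ 0.36442732, -0.15169367,  1.20065382])}
top {'fx': 594.9750667010969, 'fy': 594.9750667010969, 'cx': 322.83664677457773, 'cy': 233.46016874975962, 'rvec': array([ 2.10324949, -2.13245066,  0.18329219]), 'tvec': array([-0.01111792,  0.51098209,  1.25872661])}
{'fx': 410.2213054684161, 'fy': 410.2213054684161, 'cx': 312.94314229723227, 'cy': 243.97793268714722, 'rvec': array([-2.30589808, -1.82465304, -0.22413177]), 'tvec': array([-0.62510302, -0.02552483,  0.38930546])}
{'time': 0.1, 'qpos': array([-1.37951395,  0.41787498, -0.01028595,  1.6140732 ,  0.00468912,
        1.11073175, -0.05295798]), 'joint_vel': array([ 0.00164718, -0.00215039,  0.00158318,  0.00083105,  0.00092549,
       -0.0007453 , -0.00022937]), 'effort': array([ 1.64989633e-03, -8.52568817e+01,  6.39959257e-01, -4.26699150e+01,
       -4.89848724e-02,  1.63412467e-02, -7.11739276e-06]), 'ee_pos': array([0.1441234 , 0.60783953, 0.22392959]), 'tool_rot': array([[-9.73035098e-01,  2.30657040e-01, -1.65394473e-04],
       [ 2.30657085e-01,  9.73034534e-01, -1.05069080e-03],
       [-8.14146966e-05, -1.06050844e-03, -9.99999434e-01]]), 'force': array([-0.45397429, -0.71478588, -1.04440591]), 'moment': array([ 0.01858134,  0.01891169, -0.01700152]), 'grasp_force': 0.0, 'opening': 0.09369046238030627}
```

View pics/top0.png

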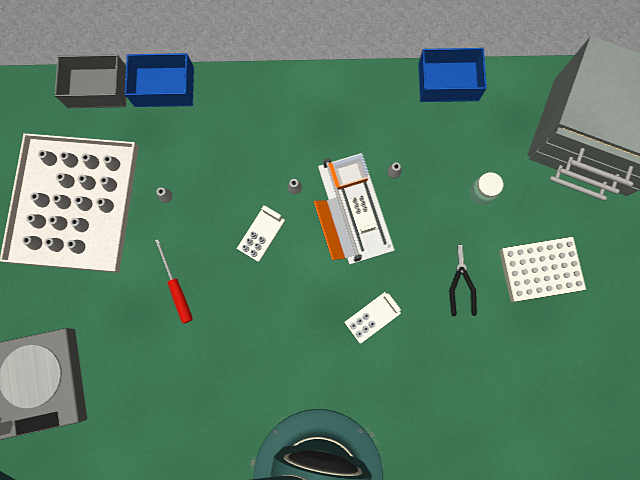

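View pics/scene0.png

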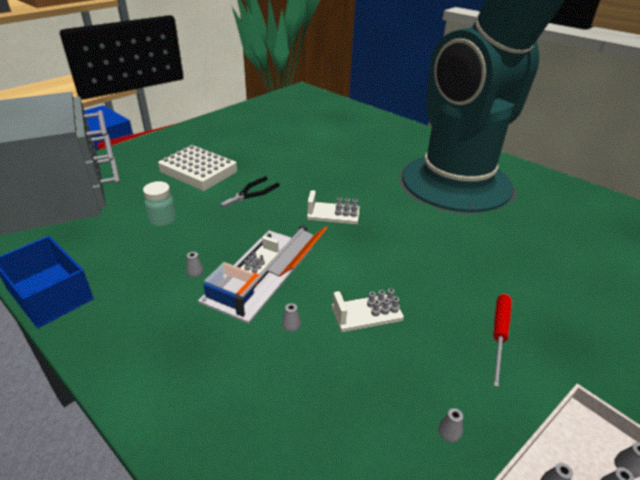

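Top view: the nest plate's corners are at about (319,165), (361,153), (394,249) and (350,263). The thumb bar is on its left, around (330,230), and the pallet is in the lane with its lug at about (368,230). The two other pallets, at (260,233) and (372,317), lie loose on the bench. Next I'll get a rough nest pose and take a wrist close-up.

```bash
cat > h.py <<'E'
from rig import robot
import numpy as np, cv2
def cam(n):
    c=robot.camera_info(n); R=cv2.Rodrigues(c["rvec"])[0]
    return c,R,-R.T@c["tvec"]
def ray(ci,uv,z):
    c,R,o=ci; d=R.T@np.array([(uv[0]-c["cx"])/c["fx"],(uv[1]-c["cy"])/c["fy"],1.])
    return o+d*(z-o[2])/d[2]
def proj(ci,P):
    c,R,o=ci; p=R@np.asarray(P,float)+c["tvec"]
    return np.array([c["fx"]*p[0]/p[2]+c["cx"],c["fy"]*p[1]/p[2]+c["cy"]])
def rot(th,s=1):  # tool down, tool y along s*nest y
    x=np.array([np.cos(th),np.sin(th),0]); y=np.array([-np.sin(th),np.cos(th),0])*s; z=np.array([0,0,-1.])
    return np.column_stack([np.cross(y,z),y,z])
E
python3 - <<'E'
from h import *
ci=cam("top")
P=[ray(ci,p,0.006) for p in((319,165),(361,153),(394,249),(350,263))]
for p in P: print(p.round(3))
d=(P[0]-P[3])+(P[1]-P[2]); th=np.arctan2(d[1],d[0]); print("th",th)
C=sum(P)/4
s=robot.get_state(); w=cam("wrist"); off=s["tool_rot"].T@(w[2]-s["ee_pos"]); print("camoff",off, (s["tool_rot"].T@w[1].T).round(2))
for sg in(1,-1):
    R=rot(th,sg); p=C+[0,0,.33]-R@off; p[2]=0.28
    q=robot.ik(p,R); print(sg,p,q)
    qq=robot.ik(np.array([*C[:2],.05]),R); print(qq)
E
```

```text
[ 0.68  -0.011  0.006]
[ 0.707 -0.109  0.006]
[ 0.481 -0.177  0.006]
[ 0.45  -0.078  0.006]
th 0.28887490810850996
camoff [ 0.07023089  0.00044386 -0.15951895] [[ 0.   -0.97 -0.24]
 [ 1.    0.    0.  ]
 [-0.   -0.24  0.97]]
1 [ 0.64703862 -0.07408563  0.28      ] [-0.45491413  0.5158503   0.76559415  1.49665539 -0.36526484  1.27633391
  2.21165398]
[-0.22261735  0.60952093  0.43408368  1.84661012 -0.35600894  0.7626035
  2.26293623]
-1 [ 0.51214399 -0.11324859  0.28      ] [-0.73727439  0.32188233  1.10304066  1.82017912 -0.30915055  1.18924975
 -0.81933156]
[-0.41997995  0.68980323  0.71304133  1.85300613 -0.60127896  0.82695971
 -0.67873814]
```

```bash
python3 - <<'E'
from h import *
R=rot(.289,1); C=np.array([.58,-.094])
p=np.array([.647-.02,-.074-.006,.25])
robot.move_ptp(p,R)
robot.pause(.3)
ci=cam("wrist"); f=robot.grab_frame("wrist"); cv2.imwrite("pics/w1.png",f[:,:,::-1]); np.savez("w1.npz",f=f,R=ci[1],o=ci[2])
s=robot.get_state(); print(s["time"],s["ee_pos"],s["qpos"])
import pickle; pickle.dump(ci,open("w1.pkl","wb"))
E
```

```text
3.4 [ 0.62702113 -0.07989236  0.25000193] [-0.47110003  0.50648763  0.7781208   1.58618947 -0.37343677  1.20367876
  2.23989309]
```

View pics/w1.png

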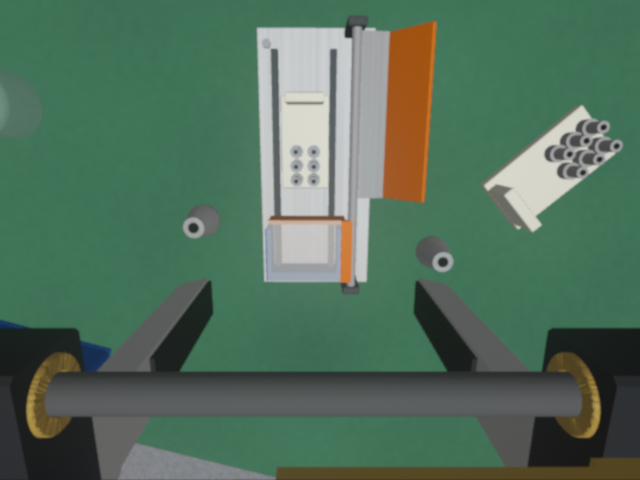

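Wrist view: image down is nest +x and right is +y. The bar's corners are near (436,23), (424,202), (385,197) and (391,27), the rails are at columns 275 and 333, the lug's top edge runs (286–324, 98), and the pallet base spans rows 94–187. Next I'll extract these by mask.

```bash
python3 - <<'E'
from h import *
import pickle
from scipy.optimize import least_squares
f=np.load("w1.npz")["f"]; ci=pickle.load(open("w1.pkl","rb"))
hsv=cv2.cvtColor(f,cv2.COLOR_RGB2HSV)
m=cv2.inRange(hsv,(5,150,120),(20,255,255)); m[300:]=0
cs=sorted(cv2.findContours(m,0,1)[0],key=cv2.contourArea)[::-1]
for c in cs[:3]: print(cv2.contourArea(c),cv2.boundingRect(c))
q=cv2.approxPolyDP(cs[0],4,True)[:,0]; print("bar",q.tolist())
g=cv2.cvtColor(f,cv2.COLOR_RGB2GRAY)
rows=range(60,210,15); L=[];Rr=[]
for r in rows:
    print(r,g[r,264:286:1].tolist() if r in(60,195) else "", end="\n" if r in (60,195) else "")
    l=g[r,266:284]; L.append(266+np.average(np.arange(18),weights=np.clip(150.-l,0,None)))
    l=g[r,324:342]; Rr.append(324+np.average(np.arange(18),weights=np.clip(150.-l,0,None)))
print("\nrails",np.round(L,1),np.round(Rr,1))
pl=[ray(ci,(u,r),.016) for u,r in zip(L,rows)]; pr=[ray(ci,(u,r),.016) for u,r in zip(Rr,rows)]
mid=(np.array(pl)+pr)/2; print("railsep",np.linalg.norm(np.array(pl)-pr,axis=1).round(4))
d=mid[-1]-mid[0]; print("th rails",np.arctan2(d[1],d[0]))
# corner roles: far(top row) x=-157, x=-20
q=q[np.argsort(q.sum(1))]
roles=[((-.157,.070,.040),lambda p:p[0]+p[1]),((-.157,.099,.073),lambda p:p[1]-p[0]),((-.020,.070,.040),lambda p:p[0]-p[1]),((-.020,.099,.073),lambda p:-p[0]-p[1])]
N=np.array([r[0] for r in roles]); U=np.array([min(q.tolist(),key=r[1]) for r in roles],float); print(U.tolist())
W=np.array([ray(ci,u,z) for u,z in zip(U,N[:,2])])
def toW(P,x): c,s=np.cos(x[2]),np.sin(x[2]); return np.column_stack([x[0]+c*P[:,0]-s*P[:,1],x[1]+s*P[:,0]+c*P[:,1]])
# fit x and th from bar outer corners & rail centreline
def res(x):
    a=(toW(N[[1,3]],x)-W[[1,3],:2]).ravel()
    n=np.array([-np.sin(x[2]),np.cos(x[2])]); b=(mid[:,:2]-x[:2])@n
    return np.r_[a,b]
x=least_squares(res,[.6,-.1,.289]).x; print("nest",x,"res",(res(x)*1e3).round(1))
print("bar corners in nest frame err mm",((toW(N,x)-W[:,:2])*1e3).round(1).tolist())
def toN(p): c,s=np.cos(x[2]),np.sin(x[2]); d=p[:2]-x[:2]; return np.array([c*d[0]+s*d[1],-s*d[0]+c*d[1]])
print("post top far/near",toN(ray(ci,(357,26),.05)),toN(ray(ci,(351,287),.05)))
print("skirt at z20 row217,221",toN(ray(ci,(304,217),.02)),toN(ray(ci,(304,217),.044)))
print("lug top rear edge row93",toN(ray(ci,(305,93),.04)),"front base row187",toN(ray(ci,(304,187),.014)))
print(g[88:108,300].tolist(), g[180:194,304].tolist(), g[210:226,304].tolist())
np.save("nest.npy",x)
E
```

```text
7294.0 (384, 21, 53, 181)
474.5 (341, 221, 11, 62)
bar [[434, 21], [391, 32], [386, 197], [424, 200]]
60 [202, 202, 201, 199, 197, 192, 168, 123, 95, 89, 90, 90, 89, 113, 167, 195, 200, 200, 200, 202, 204, 204]
75 90 105 120 135 150 165 180 195 [200, 200, 198, 198, 197, 197, 197, 199, 194, 169, 126, 99, 95, 95, 95, 109, 151, 186, 199, 202, 202, 203]

rails [274.1 274.6 274.8 275.1 275.4 275.6 275.9 276.2 276.5 276.7] [332.9 332.6 332.5 332.4 332.  331.8 331.7 331.5 331.4 331.2]
railsep [0.0522 0.052  0.0521 0.0523 0.0521 0.0521 0.0522 0.0522 0.0523 0.0523]
th rails 0.28787164674863835
[[391.0, 32.0], [434.0, 21.0], [386.0, 197.0], [424.0, 200.0]]
nest [ 0.62805701 -0.08747714  0.29240137] res [-1.6 -0.2  1.8 -0.3  0.2  0.2  0.1  0.1 -0.  -0.1 -0.1 -0.2 -0.2 -0.4]
bar corners in nest frame err mm [[-0.4, -3.0], [-1.6, -0.2], [1.0, -4.1], [1.8, -0.3]]
post top far/near [-0.15783645  0.04375827] [0.0625073  0.04340252]
skirt at z20 row217,221 [ 0.00197193 -0.00036266] [-0.00238747  0.00016776]
lug top rear edge row93 [-0.1085841   0.00175676] front base row187 [-0.02616299 -0.00026918]
[201, 200, 198, 190, 193, 208, 215, 216, 217, 216, 216, 215, 209, 186, 146, 136, 173, 203, 214, 216] [212, 213, 214, 215, 215, 214, 209, 196, 190, 197, 200, 200, 200, 199] [199, 198, 198, 198, 193, 168, 121, 90, 86, 106, 145, 171, 181, 184, 191, 197]
```

The nest fit agrees to 1–2 mm. The lug's rear face is at nest x ≈ -109 mm, so the pallet origin is at about -67 mm. Next I'll press the bar with the lug finger just behind the lug.

```bash
cat >> h.py <<'E'
X=np.load("nest.npy"); TH=X[2]; RT=rot(TH,1)
def W(x,y,tip): c,s=np.cos(TH),np.sin(TH); return np.array([X[0]+c*x-s*y,X[1]+s*x+c*y,tip+.019])
def N(p): c,s=np.cos(TH),np.sin(TH); d=p[:2]-X[:2]; return np.array([c*d[0]+s*d[1],-s*d[0]+c*d[1],p[2]-.019])
def st(l=""):
    s=robot.get_state(); F=rot(TH,-1).T@s["force"]; print(l,round(s["time"],2),"tip",N(s["ee_pos"]).round(4),"F(x,-y,-z)",F.round(1),"open",round(s["opening"],4))
E
python3 - <<'E'
from h import *
robot.gripper_to(.065)
robot.move_ptp(W(-.126,.0385,.15),RT)
for x,z in((-.126,.03),(-.035,.024)): print(robot.ik(W(x,.0385,z),RT))
robot.move_linear(W(-.126,.0385,.085),.15); st("above")
print(robot.move_linear(W(-.126,.0385,.035),.06,threshold=25)); st("mid")
print(robot.move_linear(W(-.126,.0385,.024),.04,threshold=25)); robot.pause(.2); st("down")
for n in("scene","wrist"):
    f=robot.grab_frame(n)
    f=cv2.resize(f[180:360,150:390],(720,540),interpolation=3) if n=="scene" else f
    cv2.imwrite(f"pics/{n}2.png",f[:,:,::-1])
E
```

```text
[-0.43006973  0.55239248  0.67377682  2.05927734 -0.52961026  0.70503479
  2.44946069]
[-0.44485186  0.68455876  0.66629916  1.85557111 -0.57443129  0.8027806
  2.38798977]
above 5.29 tip [-0.1256  0.0379  0.0855] F(x,-y,-z) [-0.  -0.3  0.1] open 0.0649
False
mid 6.28 tip [-0.1262  0.0375  0.0348] F(x,-y,-z) [-1.9  4.1 -6.3] open 0.0651
True
down 6.75 tip [-0.1262  0.0343  0.0277] F(x,-y,-z) [-2.9  4.8 -9.7] open 0.0648
```

View pics/scene2.png

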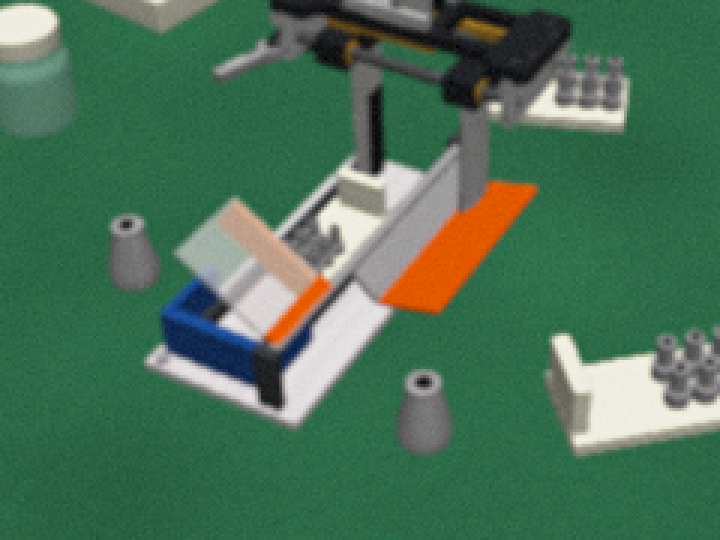

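View pics/wrist2.png

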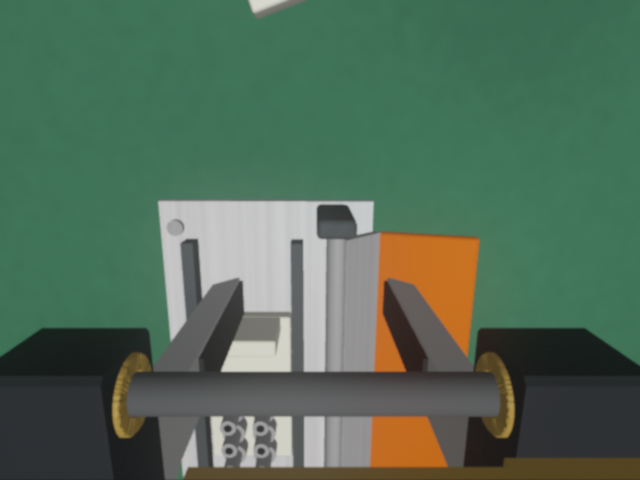

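Scene: the cover is open about 40–45°, the bar finger is on the orange bar and the other finger stands behind the lug. Wrist: the left finger is at lane centre behind the lug, about (240,290). I'll press a touch deeper, confirm it's steady, then push.

```bash
python3 - <<'E'
from h import *
print(robot.move_linear(W(-.126,.037,.0245),.02,threshold=30)); robot.pause(.2); st("deeper")
s=robot.get_state(); F=s["force"]
if -F[2]<0 and F[2]<25:
  for x in(-.11,-.08,-.055):
    r=robot.move_linear(W(x,.037,.0245),.04,threshold=30); st(f"{x} {r}")
    if r: break
f=robot.grab_frame("scene"); f=cv2.resize(f[180:360,150:390],(720,540),interpolation=3); cv2.imwrite("pics/scene3.png",f[:,:,::-1])
E
```

```text
False
deeper 7.38 tip [-0.1262  0.0333  0.0254] F(x,-y,-z) [ -8.6  17.1 -21.4] open 0.0646
-0.11 False 7.93 tip [-0.1112  0.0359  0.0242] F(x,-y,-z) [-8.1  4.4 -9.4] open 0.0648
-0.08 False 8.83 tip [-0.0818  0.0359  0.024 ] F(x,-y,-z) [-10.6   4.9  -9.4] open 0.0652
-0.055 False 9.61 tip [-0.0567  0.0358  0.024 ] F(x,-y,-z) [-9.7  4.5 -8.8] open 0.0651
```

View pics/scene3.png

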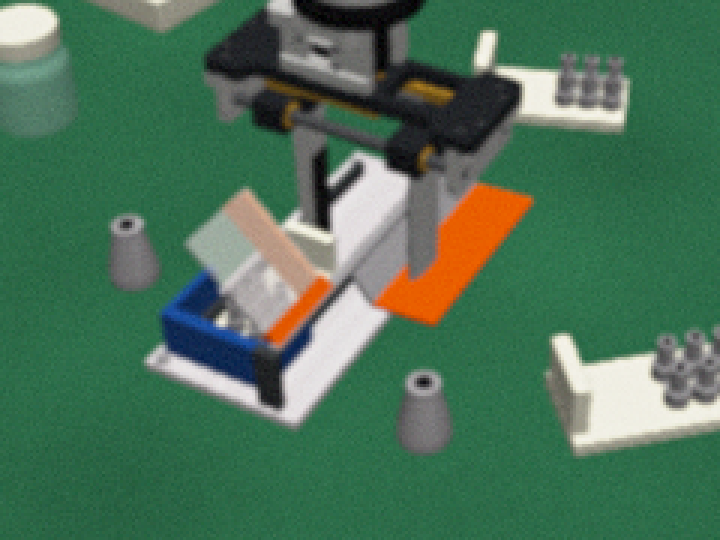

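The pallet is sliding in under the open cover, with its nozzles already inside the box, and the finger is on the bar. I'll push it the rest of the way until the force rises at the stop.

```bash
python3 - <<'E'
from h import *
x=-.05
while x<=-.0295:
    r=robot.move_linear(W(x,.037,.0245),.02,threshold=8); st(f"{x:.4f} {r}")
    if r: break
    x+=.0035
robot.pause(.3); st("end")
f=robot.grab_frame("scene"); f=cv2.resize(f[180:360,150:390],(720,540),interpolation=3); cv2.imwrite("pics/scene4.png",f[:,:,::-1])
E
```

```text
-0.0500 False 10.06 tip [-0.0517  0.0357  0.024 ] F(x,-y,-z) [-9.3  4.2 -8.9] open 0.0651
-0.0465 False 10.38 tip [-0.0482  0.0358  0.024 ] F(x,-y,-z) [-10.5   5.1 -10.3] open 0.0648
-0.0430 False 10.71 tip [-0.0446  0.0358  0.024 ] F(x,-y,-z) [-8.7  4.5 -9.2] open 0.065
-0.0395 False 11.03 tip [-0.0412  0.0357  0.024 ] F(x,-y,-z) [-10.6   4.4  -9.4] open 0.065
-0.0360 True 11.24 tip [-0.0411  0.0356  0.0238] F(x,-y,-z) [ -4.1  -0.4 -10.5] open 0.0648
end 11.54 tip [-0.0411  0.0356  0.0239] F(x,-y,-z) [-3.6 -0.6 -8.4] open 0.0647
```

View pics/scene4.png

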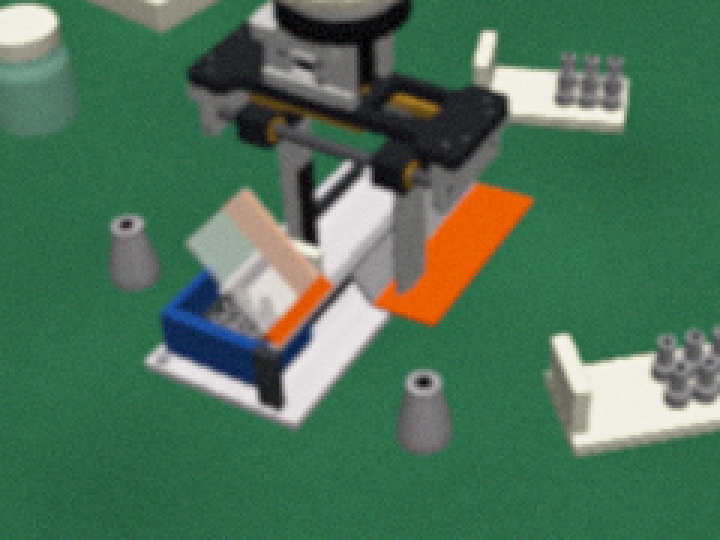

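```bash
python3 - <<'E'
from h import *
for x in(-.0385,-.0365,-.0345,-.0325,-.0305):
    r=robot.move_linear(W(x,.0365,.0245),.01,threshold=20); robot.pause(.15); st(f"{x} {r}")
    s=robot.get_state(); F=rot(TH,-1).T@s["force"]
    if r or F[0]<-22: break
E
```

```text
-0.0385 False 12.13 tip [-0.0409  0.0357  0.0239] F(x,-y,-z) [-14.6   1.3 -13.4] open 0.065
-0.0365 True 12.53 tip [-0.0409  0.0356  0.0239] F(x,-y,-z) [-2.7 -1.1 -9.5] open 0.065
```

The tip is firmly blocked at x ≈ -41 mm, so its front face is at about -33 mm, which matches the home position. I'll back off while still holding the bar, then lift and check.

```bash
python3 - <<'E'
from h import *
robot.move_linear(W(-.06,.0365,.0245),.05); st("back")
robot.move_linear(W(-.06,.0365,.09),.06); st("up")
robot.move_linear(W(-.06,.0365,.2),.15); 
robot.move_ptp(W(.06,.03,.23),RT); robot.pause(.5); st("clear")
ci=cam("wrist"); f=robot.grab_frame("wrist"); cv2.imwrite("pics/w5.png",f[:,:,::-1])
print("expected home: lug rear top",proj(ci,[*W(-.032,0,0)[:2],.04]),"lug if 4mm short",proj(ci,[*W(-.036,0,0)[:2],.04]))
g=cv2.cvtColor(f,cv2.COLOR_RGB2GRAY); u,v=proj(ci,[*W(-.032,.005,0)[:2],.04]).round().astype(int); print(v,g[v-10:v+12,u].tolist())
E
```

```text
back 13.06 tip [-0.0595  0.0361  0.0247] F(x,-y,-z) [ 0.7  1.3 -8.4] open 0.065
up 14.3 tip [-0.0602  0.0366  0.0897] F(x,-y,-z) [0.9 0.2 0.3] open 0.065
clear 16.25 tip [0.0599 0.0301 0.2301] F(x,-y,-z) [0.6 0.1 0.2] open 0.0645
expected home: lug rear top [277.2672974  114.85603739] lug if 4mm short [277.17196386 109.9677012 ]
115 [207, 206, 206, 206, 207, 207, 207, 207, 206, 204, 199, 206, 218, 222, 222, 221, 221, 221, 220, 208, 187, 196]
```

View pics/w5.png

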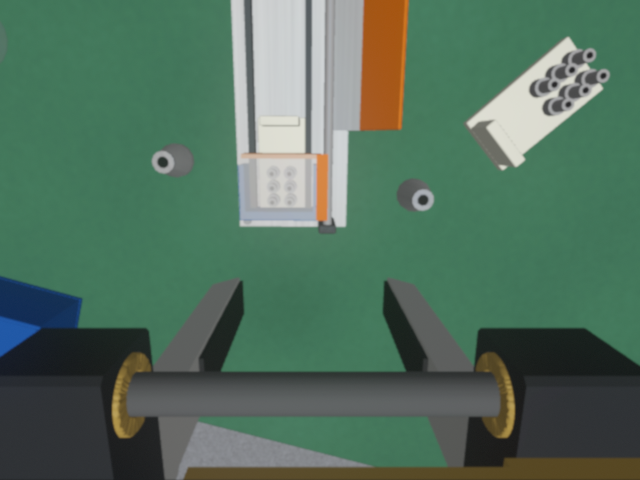

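The wrist view shows the cover shut over all six nozzles and the pallet against the stop. The lug's rear edge is at row ~115–116, where home is predicted at 114.9, and nozzles A and B are undisturbed.

```bash
python3 -c "
from rig import robot
print(robot.sign_off())"
```

```text
the job is handed in; nothing more can be done
None
```

The pallet is home against the stop with the cover sprung shut over its nozzles, the arm is clear, and the job was handed in after about 16 s of robot time; the verdict was not shown.

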